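# Take the long tube block off its parking arm

### The job

Two black tube blocks hang on the two steel arms that stick out of the side of the white sample mixer. Slide the longer block off the open end of its arm and set it down gently, lying flat, in the steel tray. Leave the shorter block hanging on its arm where it is.

Things in the scene. Friction and masses are not known exactly. Their poses are not given: they have to be found in the camera images.
- long_block: longer black plastic tube block: 46 x 46 mm square bar, 80 mm long, four round pockets on top, 26 mm square bore through its length (0.16 kg). Origin at its centre, y along its length, z up. Hangs loosely on either one of the mixer's arms, length along the arm: the bore's roof rests on the arm, so its centre is 7 mm below the arm's axis; lift it 7 mm to centre the bore.
- short_block: the shorter black block, of the same section and bore but only 42 mm long, with two pockets on top (about 0.09 kg), hanging on the other arm. Origin at its centre, axes as for the long block.
- mixer: fixed white box 280 (x) x 160 (y) x 168 mm high, origin at the centre of its underside, z up. From its -y face two level round steel arms, 12 mm thick, stick out along its -y at x = -70 and +70 mm, axis 135 mm above the bench, 150 mm long: fixed at the box (root collar 32 mm wide, 8 mm thick), plain and open at the far end (y = -230 mm).
- tray: a fixed open square steel tray, 150 x 150 mm outside, 25 mm high, walls and floor 5 mm thick. Origin at the centre of its underside on the bench, z up, x and y along its sides.

How it is judged:
On the way:
1. the long block is clear of the open end of its arm (y of long_block in the frame of mixer below -0.27 m), for 0.1 s.
At the end, for the whole second after the job is handed in: The long block lies at rest on the floor of the tray, inside its walls (centre within 65 mm of the tray's middle along each side and less than 36 mm above the tray's underside), its length level within about 10 degrees; the short block is on its arm within 30 mm of where it started (x of long_block in the frame of tray between -0.065 and 0.065 m and y of long_block in the frame of tray between -0.065 and 0.065 m and z of long_block in the frame of tray below 0.036 m and angle between long_block's own y axis and vertical between 1.4 and 1.74 rad and linear speed of long_block below 0.02 m/s and distance of short_block from where it was at the start of the episode below 0.03 m); the robot touches nothing.
It fails at once if the short block is moved more than 30 mm (distance of short_block from where it was at the start of the episode above 0.03 m).
It fails at once if the long block, let go, falls freely (from more than about 25 mm) instead of being set down (contact force between long_block and the fingers below 0.01 N and linear speed of long_block above 0.7 m/s).
It also fails if it takes over 38 s, if anything falls off the work surface, if the arm or the gripper's body presses on something with over 40 N, if the wrist force passes 120 N, or if a joint passes its speed limit or range.

### The arm

A 7-joint arm with a two-finger parallel gripper is mounted at the origin on the work surface. World frame = base frame: x ahead of the robot, y to its left, z up, the work surface at z = 0. Lengths are in m, angles in rad, forces in N, time in s.
With the tool pointing down it reaches from about 0.35 to 0.9 m from the base axis. Payload 19.9 kg.
Tool frame: the origin (TCP) lies between the finger pads; the fingertips stand 19 mm ahead of it and the grasp point (between the pads) is the TCP; z points along the fingers, y is the line along which they close (so a half turn about z gives the same grasp; the last joint's range is limited). The gripper opens to 94 mm and grips with 3 to 60 N. Pads are 16 mm wide; open, the fingers measure 119 mm over their backs; the gripper's body (75 mm by 177 mm) begins 78 mm behind the grasp point.
Start: joints at [1.125, 0.417, -0.01, 1.614, 0.005, 1.111, -0.053], TCP at [0.246, -0.574, 0.186] pointing down, gripper open.
Joint ranges: [-2.81, 2.81], [-0.39, 2.02], [-1.27, 1.25], [0.06, 2.57], [-1.19, 4.33], [0.19, 2], [-2.82, 2.82]. Speed limits (rad/s): [1.89, 1.89, 2.39, 2.39, 3.01, 3.01, 3.01].

### API

Orientations are given as a 3x3 rotation matrix whose columns are the frame's x, y, z axes.
In Python, from rig import robot gives the robot as it stands. Calls block until the motion is done:
- robot.move_ptp(position, orientation): joint-space move of the TCP to a pose.
- robot.move_linear(position, velocity=0.15, frame=None, threshold=None): straight line of the TCP; frame=None keeps the orientation; velocity is the mean speed in m/s. With threshold (N) it stops when the force on the tool has changed by that much, and returns True; else False.
- robot.goto_joints(angles): joint-space move.
- robot.gripper_to(opening): finger opening in m; the grip force is fixed at half the most; returns when the fingers have stopped.
- robot.pause(seconds).
- robot.ik(position, orientation): joint angles nearest the present ones, or None.
- robot.get_state(): the state.
- robot.grab_frame(name): name is "scene" or "top" or "wrist"; returns the picture (420x560x3 uint8, red, green, blue); there is no depth.
- robot.camera_info(name): a dict with "fx", "fy", "cx", "cy" (pixels), "rvec" (rotation vector, rad) and "tvec" (3), from world to camera coordinates, as OpenCV has them. Camera axes: x right, y down, z forward; pixel columns grow to the right and rows downward; lengths in m; the calibration is good to about 2 mm. The wrist camera is an equidistant fisheye: a pixel r from the principal point sees the ray r / f radians off the axis. A picture is of the moment at which its call begins: read the wrist's pose just before it. camera_info takes no time and is no camera call; for the wrist camera it gives the pose at the moment of the call.
A pose or a line that the arm cannot do raises robot.PlanningError and nothing moves.
- robot.sign_off(): hands the job in, once; it reports no verdict.
The state is a dict: "time": time; "qpos": joint angles; "joint_vel": joint speeds; "effort": joint torques, N m; "ee_pos": TCP position; "tool_rot": TCP orientation; "force": force on the tool from outside, world axes, zero at the start; "moment": the same for the moment, N m; "opening": finger opening in m.
Only numpy, scipy, OpenCV 4.12 (cv2) and the standard library are available. Lean on these libraries where they do the work, as an engineer would, in place of code of your own. Each camera call takes 0.05 s, during which the arm holds its last target. There are 200 camera calls.

## Working session

There is one attempt and no reset: what is moved stays moved. The work goes in short steps, each a Python script; the robot and the scene stay as the last script left them, time stands still between calls to the robot, and variables do not carry over. Pictures are saved under pics/ and viewed, on a budget of 10 in all, crops included, one or two more only if the job needs it, and the job is handed in when it is done.

```bash
mkdir -p pics; ls
python3 - <<'E'
from rig import robot
import cv2
for n in("scene","top"):
    cv2.imwrite(f"pics/{n}0.png",robot.grab_frame(n)[:,:,::-1]); print(n,robot.camera_info(n))
E
```

```text
pics
scene {'fx': 452.72962274987077, 'fy': 452.72962274987077, 'cx': 290.55828506142217, 'cy': 208.14708013098831, 'rvec': array([ 0.0699923 , -3.07400804,  0.54693215]), 'tvec': array([0.53710412, 0.00797058, 0.95740317])}
top {'fx': 427.9187108567917, 'fy': 427.9187108567917, 'cx': 277.52997193701594, 'cy': 207.01788081658367, 'rvec': array([ 2.15108283, -2.12266001,  0.22378778]), 'tvec': array([0.05244127, 0.54431582, 0.91224132])}
```

View pics/scene0.png

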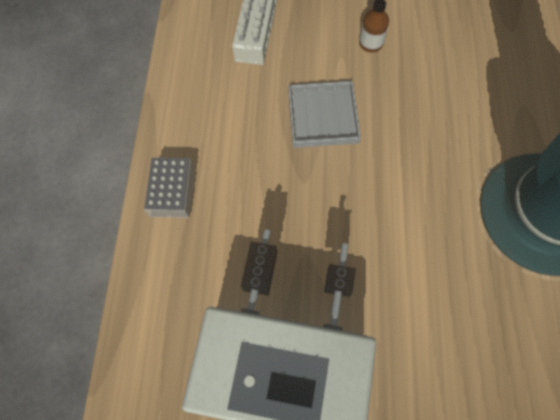

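View pics/top0.png

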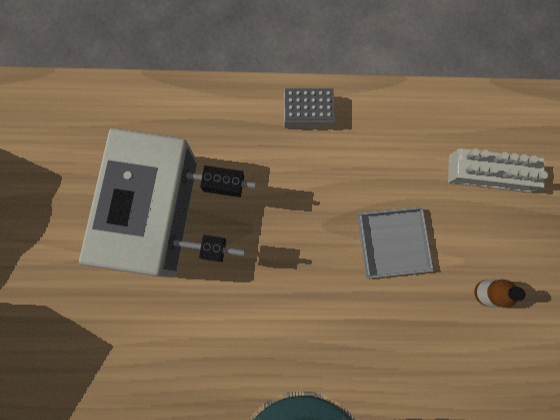

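Scene: the long block is at about (259,268) with its arm tip at (267,232). The short block is at (340,280) with its tip at (345,245), and the tray is at (324,113). Top: the long block is at (222,180) with its tip at (255,185), the short block is at (212,248) with its tip at (243,253), and the tray is at (396,243). Next I cast rays from both views and enlarge the area.

```bash
cat > h.py <<'E'
import numpy as np, cv2
from rig import robot
def cam(n):
    c=robot.camera_info(n); R=cv2.Rodrigues(np.array(c["rvec"]))[0]; return c,R,-R.T@c["tvec"]
def ray(n,p,C=None):
    c,R,o=C or cam(n); x=np.array([(p[0]-c["cx"])/c["fx"],(p[1]-c["cy"])/c["fy"]])
    if n=="wrist":
        t=np.linalg.norm(x); d=np.r_[x/max(t,1e-9)*np.sin(t),np.cos(t)]
    else: d=np.r_[x,1]
    return o,R.T@(d/np.linalg.norm(d))
def plane(n,p,z,C=None):
    o,d=ray(n,p,C); return o+d*(z-o[2])/d[2]
def tri(a,b):
    (o,d),(p,e)=ray("scene",a),ray("top",b)
    s=np.linalg.lstsq(np.c_[d,-e],p-o,rcond=None)[0]; u,v=o+s[0]*d,p+s[1]*e
    return (u+v)/2,np.linalg.norm(u-v)
E
python3 - <<'E'
from h import *
np.set_printoptions(precision=4,suppress=True)
print("tips",tri((267,232),(255,185)),tri((345,245),(243,253)))
for p in[(255,185),(243,253)]: print("top z.135",plane("top",p,.135))
for p in[(267,232),(345,245)]: print("scene z.135",plane("scene",p,.135))
T=[(110,129),(184,139),(160,274),(81,262)]
P=[plane("top",p,.168) for p in T]; print("mixer",np.array(P)[:,:2],[np.linalg.norm(P[i]-P[i-1]) for i in range(4)])
for n in("top","scene"):
    im=cv2.imread(f"pics/{n}0.png")
    g=cv2.cvtColor(im,cv2.COLOR_BGR2HSV)
    m=((g[...,1]<50)&(g[...,2]>60)).astype(np.uint8)
    for c in cv2.findContours(cv2.morphologyEx(m,cv2.MORPH_CLOSE,np.ones((5,5))),0,2)[0]:
        (x,y),s,a=r=cv2.minAreaRect(c)
        if 50<max(s)<95 and min(s)>45:
            h=cv2.convexHull(c); q=cv2.approxPolyDP(h,5,True)[:,0]; print(n,q.tolist()); print(np.array([plane(n,k,.025)[:2] for k in q]))
a=cv2.imread("pics/top0.png")[150:280,160:290]; b=cv2.imread("pics/scene0.png")[215:345,230:360]
cv2.imwrite("pics/crop.png",np.hstack([cv2.resize(i,(400,400),interpolation=cv2.INTER_CUBIC) for i in(a,b)]))
E
```

```text
tips (array([0.5742, 0.1092, 0.1281]), np.float64(0.0011346663302777588)) (array([0.4336, 0.1296, 0.1348]), np.float64(0.0011738839105757007))
top z.135 [0.573  0.1087 0.135 ]
top z.135 [0.4331 0.1298 0.135 ]
scene z.135 [0.5731 0.1115 0.135 ]
scene z.135 [0.4342 0.1293 0.135 ]
mixer [[0.6758 0.4013]
 [0.6577 0.2523]
 [0.3889 0.284 ]
 [0.4097 0.4341]] [np.float64(0.26812205074776846), np.float64(0.15008528523953527), np.float64(0.27067237465331195), np.float64(0.1515143877546269)]
top [[422, 207], [433, 270], [366, 277], [358, 214]]
[[ 0.5534 -0.277 ]
 [ 0.4085 -0.2948]
 [ 0.3912 -0.1417]
 [ 0.5346 -0.127 ]]
scene [[351, 81], [359, 141], [294, 147], [289, 86]]
[[ 0.4116 -0.2947]
 [ 0.3939 -0.1391]
 [ 0.5356 -0.1184]
 [ 0.5541 -0.2753]]
```

View pics/crop.png

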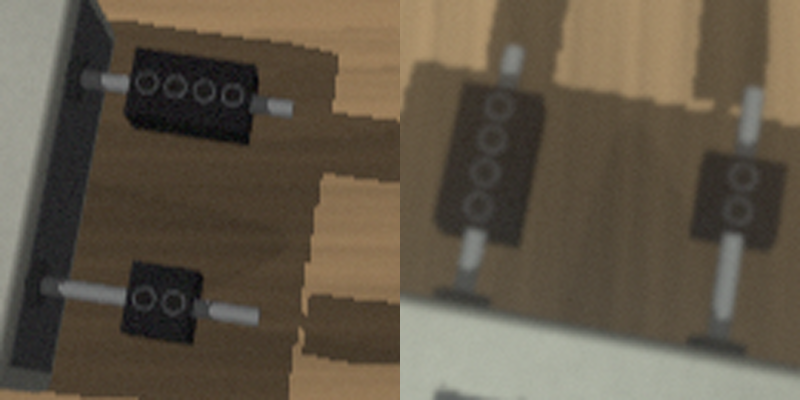

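The crop shows the long block's pockets running from (147,82) to (233,96) in the top half and (500,105) to (480,207) in the scene half. The arm tips agree between the two views to about 2 mm. Next I compute the poses, move above the long block and check with the wrist camera.

```bash
cat >> h.py <<'E'
np.set_printoptions(precision=4,suppress=True)
def rot(deg,flip=False):   # tool down, closing axis y along mixer x = (cos,-sin)
    a=np.radians(deg); y=np.array([np.cos(a),-np.sin(a),0])*(-1 if flip else 1); z=np.array([0,0,-1.]); return np.c_[np.cross(y,z),y,z]
E
python3 - <<'E'
from h import *
t=lambda u,v:(u/3.077+160,v/3.077+150); s=lambda u,v:((u-400)/3.077+230,v/3.077+215)
f=lambda a,b,z:(plane("top",a,z)+plane("scene",b,z))/2
A,B=f(t(147,82),s(480,207),.151),f(t(233,96),s(500,105),.151); 
print("pockets",A,B,"mid",(A+B)/2,"tri",tri(s(490,156),t(190,89)))
tip=f(t(292,108),s(513,45),.135); tip2=f(t(258,317),s(754,88),.135)
root=f(t(92,80),s(462,293),.135); root2=f(t(52,286),s(716,343),.135); print(tip,tip2,root,root2)
ang=lambda v:np.degrees(np.arctan2(v[0],v[1]))
print("angles",ang(A-B),ang(root-tip),ang(root2-tip2), ang(np.array([-(tip2-tip)[1]*-1,(tip-tip2)[0],0])))
m=(A+B)/2
for fl in(0,1):
    R=rot(7.2,fl)
    print(fl,[robot.ik(p,R) for p in([m[0],m[1],.3],[m[0],m[1],.135],[.472,-.208,.3],[.472,-.208,.035])])
E
```

```text
pockets [0.5847 0.2047 0.151 ] [0.577  0.1474 0.151 ] mid [0.5809 0.176  0.151 ] tri (array([0.5814, 0.176 , 0.1478]), np.float64(0.00012413009791674442))
[0.5734 0.108  0.135 ] [0.4336 0.1275 0.135 ] [0.5911 0.2464 0.135 ] [0.4526 0.2661 0.135 ]
angles 7.684905457222134 7.302722024768454 7.788951642028519 7.917225700062359
0 [array([ 0.2813,  0.4187, -0.8619,  1.4904,  0.3198,  1.3792, -0.7243]), array([ 0.2813,  0.5847, -0.8659,  1.6879,  0.491 ,  1.101 , -0.8572]), array([ 0.722 ,  0.148 , -0.4101,  1.7186,  0.0613,  1.2876,  0.1731]), array([ 0.6911,  0.4619, -0.4077,  1.9919,  0.2655,  0.7388, -0.0018])]
1 [array([ 0.4071,  0.4983, -1.0841,  1.4867,  0.4414,  1.4213,  2.3242]), array([ 0.4053,  0.6885, -1.0855,  1.6843,  0.6537,  1.1789,  2.165 ]), array([-0.5722,  0.2117,  1.0849,  1.755 , -0.1945,  1.2916, -2.7097]), array([ 0.2042,  0.4357,  0.1832,  2.0084, -0.1186,  0.7074, -2.8064])]
```

Run:
```python
from h import *
R=rot(7.7)
s=robot.get_state(); print(s["time"])
robot.move_linear([.26,-.55,.28],.2)
robot.move_ptp([.472,-.208,.3],R)
robot.move_ptp([.581,.17,.28],R)
s=robot.get_state(); print(s["time"],s["ee_pos"],s["opening"],s["force"])
print(cam("wrist")[2]); cv2.imwrite("pics/w1.png",robot.grab_frame("wrist")[:,:,::-1])
```

```text
0.1
3.7 [0.5814 0.1685 0.2799] 0.09387616614908233 [-0.1647 -1.1513 -0.2704]
[0.5927 0.2474 0.4782]
```

View pics/w1.png

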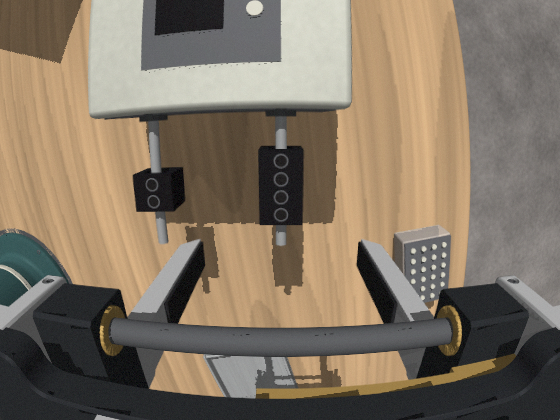

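The wrist view is clear. The long block's pockets run from (281,160) to (281,215), its arm from the root at (281,120) to the tip at (281,245), and the short block is at (155,190). I turn these pixels into positions at close range.

Run:
```python
from h import *
C=cam("wrist"); w=lambda u,v,z:plane("wrist",(u,v),z,C)
a,b=w(281,160.5,.151),w(281,214.5,.151); t,r=w(281,245,.141),w(281,125,.141)
print(a,b,(a+b)/2,t,r)
for v in(a-b,r-t): print(np.degrees(np.arctan2(v[0],v[1])))
print(w(259.5,200,.151),w(302.5,200,.151))
```

```text
[0.5876 0.2034 0.151 ] [0.5799 0.1467 0.151 ] [0.5838 0.175  0.151 ] [0.5747 0.1081 0.141 ] [0.5924 0.2388 0.141 ]
7.726441344284279
7.726814399460396
[0.5598 0.1654 0.151 ] [0.6042 0.1594 0.151 ]
```

Run:
```python
from h import *
p=np.array([.583,.175,.135]); R=rot(7.7)
def st(l): s=robot.get_state(); print(l,round(s["time"],2),s["ee_pos"],s["force"],s["moment"],round(s["opening"],4))
robot.move_linear(p+[0,0,.145],.15,R)
st("above"); print("hit",robot.move_linear(p,.08,threshold=6)); st("down")
robot.gripper_to(.04); st("grip")
print("hit",robot.move_linear(p+[0,0,.007],.02,threshold=15)); robot.pause(.2); st("lift")
cv2.imwrite("pics/w2.png",robot.grab_frame("wrist")[:,:,::-1])
```

```text
above 4.0 [0.5831 0.1749 0.28  ] [ 0.1998  0.0464 -0.2457] [-0.0259 -0.0672 -0.042 ] 0.0942
hit False
down 5.96 [0.5832 0.1751 0.1353] [ 0.061   0.0458 -0.6046] [-0.0059 -0.0162 -0.0278] 0.094
grip 6.91 [0.583 0.175 0.135] [-0.3369  0.3001 -0.7955] [-0.0665 -0.0635 -0.0409] 0.0403
hit False
lift 7.61 [0.5829 0.175  0.1419] [0.2602 0.2739 0.881 ] [ 0.004  -0.049  -0.0219] 0.0399
```

View pics/w2.png

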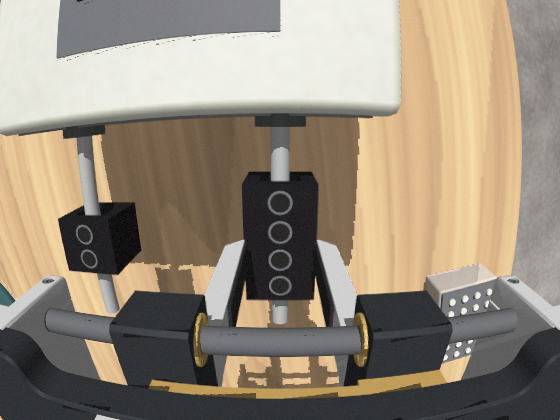

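The view shows the block between the fingers, with edges at columns 245 and 317. The fingers stopped exactly at the commanded 40 mm, though, which is odd for a 46 mm bar. I command them further closed to see whether the block is really held.

Run:
```python
from h import *
def st(l): s=robot.get_state(); print(l,round(s["time"],2),s["ee_pos"],s["force"],s["moment"],round(s["opening"],4))
robot.gripper_to(.03); robot.pause(.1); st("grip")
C=cam("wrist"); im=robot.grab_frame("wrist")[:,:,::-1]
cv2.imwrite("pics/w3.png",cv2.resize(im[140:360,180:400],(600,600)))
for z in(.151,.158): print(z,[plane("wrist",q,z,C)[:2] for q in((280,203),(280,286),(245,203),(317,203))])
```

```text
grip 8.16 [0.583 0.175 0.142] [-0.3418  0.3455 -0.5818] [-0.0534 -0.1157  0.0124] 0.0294
0.151 [array([0.5872, 0.203 ]), array([0.5796, 0.1465]), array([0.5662, 0.2059]), array([0.6094, 0.2001])]
0.158 [array([0.5875, 0.2049]), array([0.5801, 0.1504]), array([0.5672, 0.2076]), array([0.6089, 0.202 ])]
```

View pics/w3.png

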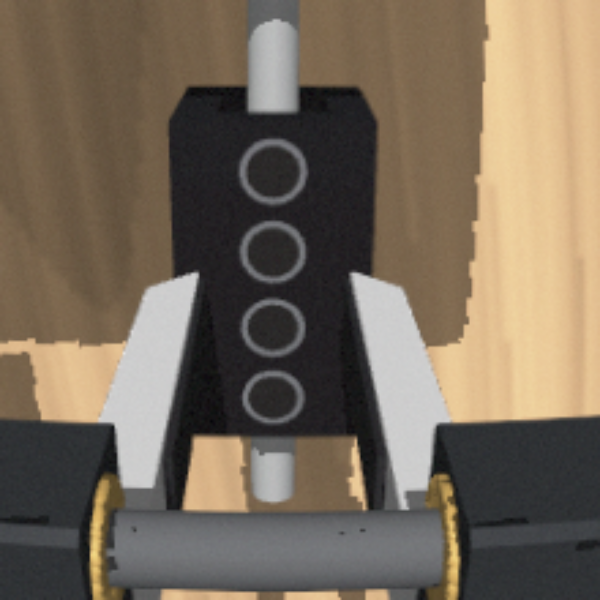

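The fingers closed to 29 mm and overlap the block in the image, so they seem to have passed above it instead of gripping. I project the expected fingertip pixels to see where the tips really are.

Run:
```python
from h import *
C=cam("wrist"); c,R,o=C; s=robot.get_state(); T=s["tool_rot"]; p=np.array(s["ee_pos"])
print("cam in tool",T.T@(o-p), "axis in tool",T.T@R[2], T)
def proj(X):
    v=R@(X-o); t=np.arccos(v[2]/np.linalg.norm(v)); q=v[:2]/np.linalg.norm(v[:2])*t; return np.round([c["cx"]+c["fx"]*q[0],c["cy"]+c["fy"]*q[1]],1)
for op in(.0294,):
  for dz in(-.03,0,.019):
    for dx in(-.008,.008): print(dz,dx,proj(p+T@[dx,op/2,dz]),proj(p+T@[dx,-op/2,dz]))
# observed tip inner edges
for q in((180+198*.3667,140+275*.3667),(180+350*.3667,140+275*.3667)): print("obs",q)
```

```text
cam in tool [ 0.0796  0.0005 -0.1983] axis in tool [-0.2758  0.0007  0.9612] [[ 0.1339  0.991  -0.    ]
 [ 0.991  -0.1339 -0.    ]
 [-0.     -0.     -1.    ]]
-0.03 -0.008 [304.5 272.9] [253.9 272.9]
-0.03 0.008 [305.3 247.7] [253.1 247.7]
0 -0.008 [301.4 252.2] [257.2 252.2]
0 0.008 [302.  229.6] [256.7 229.6]
0.019 -0.008 [299.8 241.6] [259.  241.5]
0.019 0.008 [300.3 220.5] [258.5 220.4]
obs (252.60660000000001, 240.8425)
obs (308.345, 240.8425)
```

The visible tips sit at row 241 in both w1 and w3, which puts them about 20 mm behind the reported TCP. The brief says 19 mm ahead, and the 29 mm closure agrees with the image. The block position, on the other hand, agrees across three cameras. A gentle touch on the block's top with the closed fingers will give the real tip height.

Run:
```python
from h import *
def st(l): s=robot.get_state(); print(l,round(s["time"],2),s["ee_pos"],s["force"],round(s["opening"],4))
print(robot.move_linear([.583,.175,.095],.03,threshold=4)); st("touch")
z=robot.get_state()["ee_pos"][2]
robot.move_linear([.583,.175,z+.01],.05); st("up")
cv2.imwrite("pics/s2.png",robot.grab_frame("scene")[:,:,::-1])
```

```text
True
touch 8.84 [0.5831 0.1751 0.1318] [-1.382  -0.5933  8.2243] 0.0299
up 9.2 [0.5831 0.175  0.142 ] [-0.086   0.1663 -0.6162] 0.03
```

View pics/s2.png

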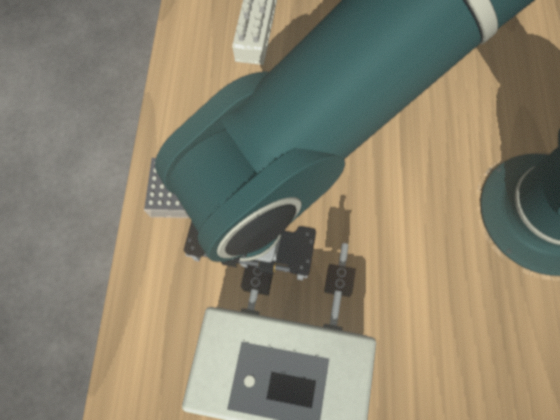

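The touch came at reported z = 0.132 with the block's top at about 0.151. The tips are therefore 19 mm above the reported TCP, so the true grasp point is about 38 mm higher than reported. I correct for that offset, open, descend and grip again.

Run:
```python
from h import *
def st(l): s=robot.get_state(); print(l,round(s["time"],2),s["ee_pos"],s["force"],s["moment"],round(s["opening"],4))
p=np.array([.583,.175,.097])
robot.move_linear(p+[0,0,.055],.1)
robot.gripper_to(.094); st("open")
print("hit",robot.move_linear(p,.06,threshold=5)); st("down")
robot.gripper_to(.03); st("grip")
print("hit",robot.move_linear(p+[0,0,.007],.02,threshold=15)); robot.pause(.15); st("lift")
cv2.imwrite("pics/w4.png",robot.grab_frame("wrist")[:,:,::-1])
print(robot.ik([.472,-.208,-.003],rot(7.7)))
```

```text
open 10.57 [0.583 0.175 0.152] [-0.0893  0.2729  0.4864] [-0.019  -0.0574  0.0154] 0.094
hit False
down 11.64 [0.5832 0.1751 0.0974] [-0.4048  0.5981 -0.1644] [-0.0163 -0.0698  0.0245] 0.0939
grip 12.44 [0.583 0.175 0.097] [-0.914   1.043  -0.2347] [-0.0279 -0.1019  0.0025] 0.0456
hit False
lift 13.09 [0.5829 0.1749 0.1039] [-0.6154  0.1229 -2.6248] [-0.0137 -0.0492  0.0226] 0.0461
[ 0.8151  0.5639 -0.5665  2.0021  0.4598  0.7028 -0.1738]
```

View pics/w4.png

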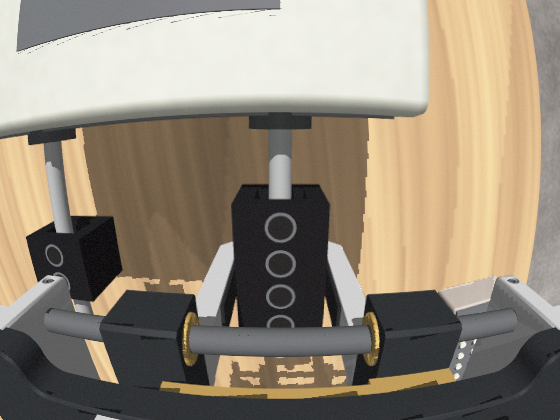

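The fingers stopped at 46 mm and the load shows the block's weight. The arm, at column 281, is centred in the bore. I slide the block off along the arm.

Run:
```python
from h import *
def st(l): s=robot.get_state(); print(l,round(s["time"],2),s["ee_pos"],s["force"],s["moment"],round(s["opening"],4))
p=np.array([.583,.175,.104]); a=np.radians(7.7); d=-np.array([np.sin(a),np.cos(a),0])
for L in(.06,.145):
    h=robot.move_linear(p+d*L,.06,threshold=6); st(f"slide {L} hit {h}")
    if h: raise SystemExit
robot.move_linear([.53,-.05,.15],.15)
robot.move_linear([.472,-.208,.12],.15); robot.pause(.1); st("over tray")
for n in("top","wrist"): 
    print(n,cam(n)[2]); cv2.imwrite(f"pics/{n}5.png",robot.grab_frame(n)[:,:,::-1])
```

```text
slide 0.06 hit False 14.29 [0.5749 0.116  0.104 ] [-0.2154 -0.0177 -1.9034] [-0.0385 -0.0657 -0.0027] 0.0459
slide 0.145 hit False 15.86 [0.5636 0.0317 0.104 ] [-0.0908  0.0565 -1.8852] [ 0.0206 -0.0546  0.079 ] 0.0461
over tray 18.06 [ 0.4724 -0.2072  0.1201] [-0.0203  0.6093 -1.1316] [-0.0256 -0.0528  0.0146] 0.0458
top [0.3683 0.0831 0.9943]
wrist [ 0.4834 -0.1284  0.3184]
```

View pics/wrist5.png

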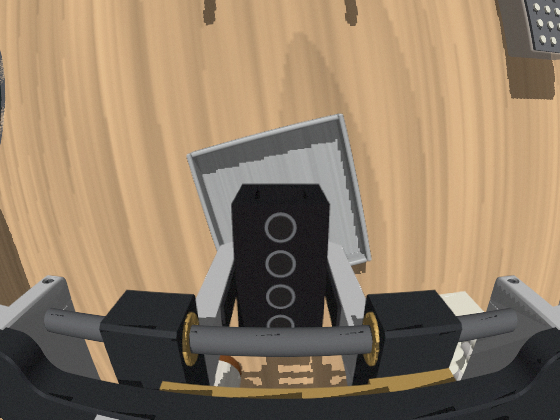

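The block is held level over the tray. The tray's rim corners are at (190,156), (341,116) and (369,262), so the tray is turned about 14° from the tool. I rotate the tool to match and set the block down.

Run:
```python
from h import *
def st(l): s=robot.get_state(); print(l,round(s["time"],2),s["ee_pos"],s["force"],s["moment"],round(s["opening"],4))
C=cam("wrist"); a,b,c=[plane("wrist",q,.025,C)[:2] for q in((190,156),(341,116),(369,262))]
v=b-c; m=(a+c)/2; ang=np.degrees(np.arctan2(v[0],v[1])); print("tray",a,b,c,"mid",m,"ang",ang,np.linalg.norm(b-a),np.linalg.norm(v))
if np.linalg.norm(m-[.473,-.208])>.008: raise SystemExit("disagree")
m=(m+[.473,-.208])/2
robot.move_linear([*m,.09],.08,rot(-7)); robot.pause(.1); st("turned")
robot.move_linear([*m,.012],.08); st("near")
h=robot.move_linear([*m,-.012],.015,threshold=4); st(f"touch {h}")
if h:
    robot.gripper_to(.065); st("open")
    robot.move_linear([*m,.16],.12); robot.pause(.1); st("up")
    cv2.imwrite("pics/w6.png",robot.grab_frame("wrist")[:,:,::-1])
```

```text
tray [ 0.3958 -0.1515] [ 0.5378 -0.1341] [ 0.5546 -0.2813] mid [ 0.4752 -0.2164] ang -6.501114362310703 0.14304684112095067 0.14811998391781062disagree
```

```bash
ls pics/w6.png
```

```text
ls: cannot access 'pics/w6.png': No such file or directory
```

The wrist view puts the tray's middle at about (0.473, -0.215). The earlier contours probably took in the outer wall on the near side. The block has about 25 mm to spare on each side, so I use (0.473, -0.213).

Run:
```python
from h import *
def st(l): s=robot.get_state(); print(l,round(s["time"],2),s["ee_pos"],s["force"],s["moment"],round(s["opening"],4))
m=[.473,-.213]
robot.move_linear([*m,.09],.06,rot(-6.7)); robot.pause(.1); st("turned")
robot.move_linear([*m,.012],.08); st("near")
h=robot.move_linear([*m,-.012],.015,threshold=4); st(f"touch {h}")
if h:
    robot.gripper_to(.065); st("open")
    robot.move_linear([*m,.16],.12); robot.pause(.1); st("up")
    cv2.imwrite("pics/w6.png",robot.grab_frame("wrist")[:,:,::-1])
```

```text
turned 18.92 [ 0.4732 -0.213   0.0904] [ 0.3557 -0.5615 -1.3563] [ 0.0293 -0.1401  0.0109] 0.0458
near 20.04 [ 0.4733 -0.2131  0.0124] [-0.3842  0.8386 -2.6313] [-0.0387 -0.0812  0.0099] 0.046
touch True 21.04 [ 0.473  -0.213  -0.0032] [-0.432  -0.9452  5.2249] [-0.025  -0.0454 -0.0022] 0.0458
open 21.56 [ 0.4725 -0.2128 -0.0034] [-0.1047 -0.6872 -0.3122] [-0.0255 -0.0814 -0.0081] 0.0648
up 23.17 [ 0.4728 -0.2128  0.1595] [ 0.3973 -0.1516  0.3238] [-0.0571 -0.0591 -0.0244] 0.0652
```

View pics/w6.png

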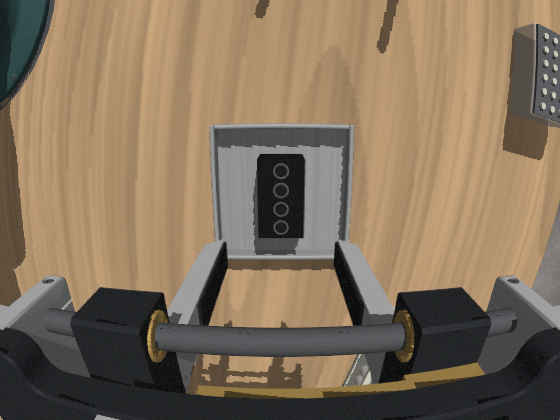

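The block lies flat at (281,195), near the middle of the tray and aligned with its walls, and the gripper is clear. Next I compare the short block with the first pictures, then hand in.

Run:
```python
from h import *
for n,(x,y) in(("top",(212,248)),("scene",(340,280))):
    a=cv2.imread(f"pics/{n}0.png"); b=robot.grab_frame(n)[:,:,::-1].copy()
    r=cv2.matchTemplate(b[y-35:y+35,x-35:x+35],a[y-20:y+20,x-20:x+20],cv2.TM_CCOEFF_NORMED); _,v,_,l=cv2.minMaxLoc(r)
    print(n,"score",v,"shift px",l[0]-15,l[1]-15)
robot.sign_off()
```

```text
top score 0.9812867045402527 shift px 0 0
scene score 0.9885998368263245 shift px 0 0
the job is handed in; nothing more can be done
```

I slid the long block off the open end of its arm and set it down flat in the steel tray. The job is handed in; the sign-off gave no verdict.

- **Placing:** the block touched the floor at the expected height, with the force changing by about 8 N. The last wrist picture shows it flat near the tray's middle and aligned with its walls, with the gripper clear about 16 cm above. The clock read about 23 s of the 38 s allowed.
- **Short block:** it shifted 0 pixels against the first pictures in both the top and scene cameras.

Three things disagreed along the way:
- **Fingertip position:** the first grasp closed in the air above the block. A gentle touch on the block's top, which gave about 8 N, showed the fingertips 19 mm behind the reported TCP, not 19 mm ahead as specified. I used a 38 mm correction from then on, and the second grip stopped at 46 mm and carried the block's weight.
- **Tray middle:** the wrist view put it about 8 mm from the first estimate. I placed the block using mostly the wrist estimate, with about 25 mm to spare.
- **Tray angle:** I first took it as in line with the mixer. It is turned about 14° from it, and I corrected for that before setting down.

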